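# Sort bite blocks by firmness after sterilising

### The arm

A 7-joint arm with a two-finger parallel gripper is mounted at the origin on the work surface. World frame = base frame: x ahead of the robot, y to its left, z up, the work surface at z = 0. Lengths are in m, angles in rad, forces in N, time in s.
With the tool pointing down it reaches from about 0.425 to 0.8 m from the base axis. Payload 8.3 kg.
Tool frame: the origin (TCP) lies on the centre line of the jaws, within the pads' length; the fingertips stand ahead of it and the grasp point (between the pads) lies 8 mm behind it (arm.nose_length is the z of the fingertips in the tool frame, in m); z points along the fingers, y is the line along which they close (so a half turn about z gives the same grasp; the last joint's range is limited). The gripper opens to 85 mm and grips with 20 to 120 N. Pads are 22 mm wide; open, the fingers measure 114 mm over their backs; the gripper's body (76 mm by 85 mm) begins 54 mm behind the grasp point. The pads swing forward as they close: fully open they stand 13 mm farther back than shut.
Start: joints at [-1.276, 0.383, 0.016, 1.37, -0.006, 1.388, -0.046], TCP at [0.219, 0.585, 0.242] pointing down, gripper open.
Joint ranges: [-2.95, 2.95], [-0.25, 2.06], [-1.52, 1.56], [0.18, 2.33], [-1.44, 4.58], [0.02, 2.06], [-3.01, 3.01]. Speed limits (rad/s): [2.39, 2.39, 3.01, 3.01, 3.14, 3.14, 3.14].

### API

Orientations are given as a rotation vector (axis times angle).
In Python, from rig import status, viewer, finish_job, models, arm gives the robot as it stands.
- The arm moves only by the shell command python3 -m handwheel 'ROWS' [OPENING]. ROWS is JSON, a list of rows, each a list of 2 entries, a list of its own where there are three numbers: the shift along the tool's x, y, z in cm, then the turn about the tool's z in degrees. In form: [[[x, y, z], yaw], ...]. A call has 1 to 5 rows; each row shifts and turns the commanded pose from where the row before left it, along the tool's axes as they then stand; what a row does not reach is not made up. A row lasts 1/10 s, in which the tool goes at most 50 mm and 8.59 degrees, less where a joint would pass 70% of its speed; a pose out of reach is approached as far as the arm can. A call with a gripper value outside its range is refused whole. OPENING is the finger opening in cm, from 0 to 8.54, set as the call begins (- or left out, the last holds). The fingers move at their own pace and stop on an object; the grip force is fixed at half the most. Time passes only in rows, so rows that do not move let the fingers close. It gives the time, the measured TCP pose, the force, the opening and the grip force at its end, in the units of the state.
- status.read_state(): the state, without advancing time (a new reading comes with each control period).
- viewer.grab_frame(name): name is "scene" or "top"; returns a dict with "image" (400x640x3 uint8, blue, green, red), "K" (3x3 intrinsics, pixels), "k1" (the pictures are not rectified: a ray, as slopes to the right and down, at radius r is drawn at 1 + k1 r^2 times it, then the intrinsics apply), "position" and "rotation" of the camera in the world. Camera axes: x right, y up, looking along -z (the intrinsics and any distortion apply to the point x, -y, -z); pixel columns grow to the right and rows downward; lengths in m; the calibration is good to about 2 mm. A picture is of the moment at which its call begins. There is no depth.
- finish_job(): hands the job in; it is judged then, once.
Trained networks look in the newest picture that a camera, given by its name, has taken for a name from the list of things; names that differ only in an ending like _2 or _b are one class to them, and where a whole thing is asked for, a point or a joint stands for the part that bears it (a point fixed in the world has none). Each returns a list of dicts, best first, with "score" (0 to 1); they miss things now and then, are a little off and sometimes report something else, mostly with a low value. They report only what shows in the picture. A call takes as long as a camera call. They do not tell look-alikes from the thing itself.
- models.find_in(label, camera): "point" ([x, y, z] in m, in world coordinates, good to about 4 mm: the middle of the surface that is visible of it).
- models.cut_out(label, camera): "pixels" (400x640 bool, what is visible of it).
- models.pinpoint(label, camera): "point" ([x, y, z] in m, in world coordinates, good to about 4 mm: a listed point, or the origin of a listed thing).
The state is a dict: "time": time; "joint_pos": joint angles; "joint_vel": joint speeds; "joint_torque": joint torques, N m; "tcp_pos": TCP position; "ee_rot": TCP orientation; "contact_force": force on the tool from outside, world axes, zero at the start; "torque": the same for the moment, N m; "opening": finger opening in m; "gripper_force": force on a finger pad.
Only numpy, scipy, OpenCV 4.12 (cv2) and the standard library are available. Lean on these libraries where they do the work, as an engineer would, in place of code of your own. Each camera call takes 0.05 s, during which the arm holds its last target. There are 200 camera calls.

### The job

Sort the three bite blocks by firmness, which only a squeeze across their teal rubber cheeks can tell. Lay the springy ones side by side on the floor of the grey tray, put every hardened one into the red discard bin, let go of them, and leave the bottle, jar and bowl alone.

Things in the scene. Friction and masses are not known exactly. Their poses are not given: they have to be found in the camera images.
- block_a_center (a point): centre (18 mm above the underside) of one of three look-alike bite blocks: 50 mm long (own x), 34 mm wide (own y), 36 mm high (own z, up), 48 to 72 g. White rigid core, I-shaped in section, with a teal grooved rubber cheek on each long side (+y and -y, 5 to 31 mm above the underside). Stands upright on the worktop. Each block may be springy or hardened; its letter does not tell which, and any number, none to all, may be hardened
- block_b_center (a point): the same point of the second block, same look and size. A springy block's cheeks give about 1 mm per newton of squeeze, each to a stop at 4 mm: pinched across y with 5 N or more it is 26 mm wide, and it springs back when let go. A hardened block hardly gives: it stays about 33 mm wide
- block_c_center (a point): the same point of the third block, same look and size. On all blocks the end faces and the top belong to the rigid core, so squeezing along x tells nothing
- tray: fixed open grey plastic instrument tray, 240 mm (own x) x 170 mm (own y) x 25 mm high, walls 4 mm, floor about 5 mm thick; origin at the centre of its underside on the worktop, z up. To the left or right of the blocks
- bin: fixed open red plastic discard bin with a yellow rim, 190 mm (own x) x 160 mm (own y) x 75 mm high, walls and floor 5 mm; the rim bead adds 6 mm outside; origin at the centre of its underside on the worktop, z up. On the other side from the tray
- spray: bystander: white disinfectant bottle with a blue cap, 60 mm across, 160 mm tall; origin at the centre of its underside
- jar: bystander: amber glass jar with a black lid, 64 mm across, 80 mm tall; origin at the centre of its underside
- bowl: bystander: steel bowl, 100 mm across the rim, 40 mm tall; origin at the centre of its underside
Things that resemble listed ones, but are neither listed nor needed, are in the scene too. Leave any orange look-alike of the part that bears block_a_center alone. Leave any purple look-alike of the part that bears block_c_center alone.

How it is judged:
At the end, for the whole second after the job is handed in: Springy blocks rest on the grey tray's floor (centre inside its walls, under 35 mm above its underside), hardened ones in the red bin (centre inside, below its rim), all under 20 mm/s. The hidden _stop joints tell the judge, not the solver, the firmness: over 2 mm springy, else hard (((value of joint block_a_stop above 0.002 m and x of block_a_center in the frame of tray between -0.11 and 0.11 m and y of block_a_center in the frame of tray between -0.075 and 0.075 m and z of block_a_center in the frame of tray between 0 and 0.035 m) or (value of joint block_a_stop below 0.002 m and x of block_a_center in the frame of bin between -0.09 and 0.09 m and y of block_a_center in the frame of bin between -0.075 and 0.075 m and z of block_a_center in the frame of bin between 0 and 0.075 m)) and ((value of joint block_b_stop above 0.002 m and x of block_b_center in the frame of tray between -0.11 and 0.11 m and y of block_b_center in the frame of tray between -0.075 and 0.075 m and z of block_b_center in the frame of tray between 0 and 0.035 m) or (value of joint block_b_stop below 0.002 m and x of block_b_center in the frame of bin between -0.09 and 0.09 m and y of block_b_center in the frame of bin between -0.075 and 0.075 m and z of block_b_center in the frame of bin between 0 and 0.075 m)) and ((value of joint block_c_stop above 0.002 m and x of block_c_center in the frame of tray between -0.11 and 0.11 m and y of block_c_center in the frame of tray between -0.075 and 0.075 m and z of block_c_center in the frame of tray between 0 and 0.035 m) or (value of joint block_c_stop below 0.002 m and x of block_c_center in the frame of bin between -0.09 and 0.09 m and y of block_c_center in the frame of bin between -0.075 and 0.075 m and z of block_c_center in the frame of bin between 0 and 0.075 m)) and linear speed of each of block_a, block_b, block_c below 0.02 m/s); the robot touches nothing.
It fails at once if the bottle is pushed more than 40 mm or tipped over (distance of spray from where it was at the start of the episode above 0.04 m or angle between spray's own z axis and vertical above 0.5 rad).
It fails at once if the jar is pushed more than 40 mm or tipped over (distance of jar from where it was at the start of the episode above 0.04 m or angle between jar's own z axis and vertical above 0.5 rad).
It fails at once if the bowl is pushed more than 40 mm or tipped over (distance of bowl from where it was at the start of the episode above 0.04 m or angle between bowl's own z axis and vertical above 0.5 rad).
It also fails if it takes over 72 s, if anything falls off the work surface, if the arm or the gripper's body presses on something with over 40 N, if the wrist force passes 120 N, or if a joint passes its speed limit or range.

## Working session

There is one attempt and no reset: what is moved stays moved. The work goes in short steps, Python scripts to look and compute and a shell command to move; the robot and the scene stay as the last step left them, time stands still between calls to the robot, and variables do not carry over. Pictures are saved under pics/ and viewed, at most 10 in all, crops included, and the job is handed in when it is done.

```bash
mkdir -p pics; ls
python3 - <<'E'
from rig import status, viewer, models, arm
import cv2
s=status.read_state(); print({k:s[k] for k in("time","tcp_pos","ee_rot","opening","gripper_force")}, arm.nose_length)
for c in("top","scene"):
    f=viewer.grab_frame(c); cv2.imwrite(f"pics/{c}0.png",f["image"]); print(c,f["position"],f["k1"])
for n in("block_a_center","tray","bin","spray","jar","bowl"):
    for c in("top","scene"):
        print(n,c,[([round(float(v),3) for v in d["point"]],round(float(d["score"]),2)) for d in models.pinpoint(n,c)])
E
```

```text
pics
{'time': 0.0, 'tcp_pos': array([0.218685  , 0.58499184, 0.24128975]), 'ee_rot': array([-5.58916206e-01, -3.09118633e+00,  2.97304353e-03]), 'opening': 0.08576447039663015, 'gripper_force': 0.0} 0.011
top [ 0.38199824 -0.0152276   1.01598839] -0.023078259814802042
scene [ 1.20240691 -0.1485764   0.83717358] -0.0919273139431668
block_a_center top [([0.527, -0.035, 0.022], 0.82), ([0.442, -0.076, 0.018], 0.64), ([0.358, -0.078, 0.016], 0.61)]
block_a_center scene [([0.358, -0.072, 0.021], 0.78), ([0.444, -0.074, 0.02], 0.75), ([0.526, -0.044, 0.017], 0.75), ([0.636, 0.018, 0.018], 0.55)]
tray top [([0.476, 0.308, -0.003], 0.83)]
tray scene [([0.476, 0.309, 0.002], 0.89)]
bin top [([0.548, -0.282, 0.001], 0.93)]
bin scene [([0.544, -0.28, 0.002], 0.71)]
spray top [([0.448, -0.078, 0.018], 0.65), ([0.761, 0.185, -0.002], 0.58)]
spray scene [([0.763, 0.18, -0.001], 0.58)]
jar top [([0.748, -0.161, -0.002], 0.77)]
jar scene [([0.751, -0.165, 0.001], 0.96), ([0.766, 0.181, 0.003], 0.65)]
bowl top [([0.765, 0.183, -0.005], 0.71), ([0.776, -0.015, -0.002], 0.65)]
bowl scene [([0.772, -0.015, 0.0], 0.87)]
```

View pics/top0.png

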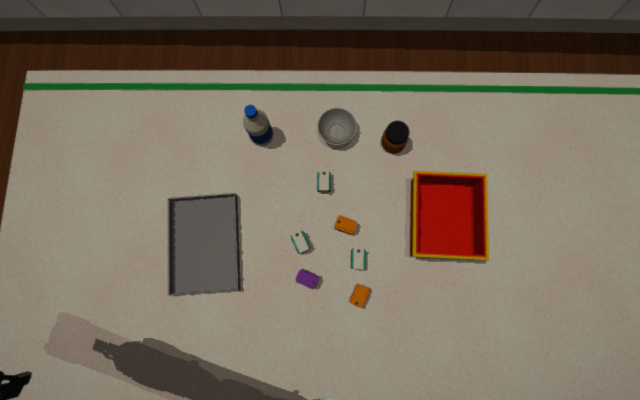

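View pics/scene0.png

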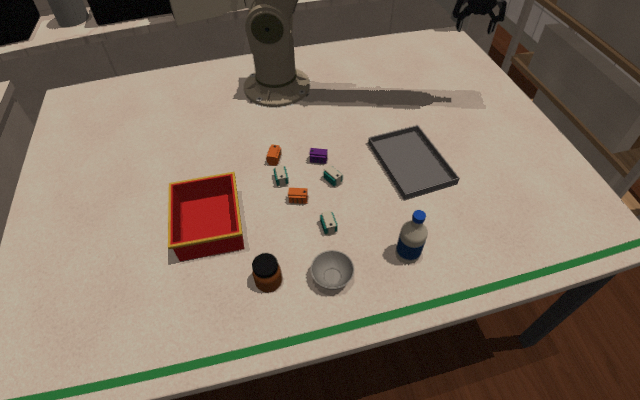

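The top picture shows the three teal-cheeked blocks at about (324,181), (300,242) and (358,259). The orange look-alikes are at (346,225) and (360,296), and the purple one is at (308,278). The tray is on the left (y+) and the bin on the right. Next I'll measure the block poses and yaws.

```bash
cat > h.py <<'E'
import numpy as np, cv2
from rig import viewer, models, status
from scipy.spatial.transform import Rotation as R
def cam(f):
    K=np.array(f["K"]); p=np.array(f["position"]); r=np.array(f["rotation"])
    if r.shape!=(3,3): r=R.from_rotvec(r).as_matrix()
    return K,np.array([f["k1"],0,0,0.]),p,r
def px2w(f,uv,z):
    K,d,p,r=cam(f)
    n=cv2.undistortPoints(np.array(uv,float).reshape(-1,1,2),K,d).reshape(-1,2)
    w=np.c_[n[:,0],-n[:,1],-np.ones(len(n))]@r.T
    return p+w*((z-p[2])/w[:,2])[:,None]
def w2px(f,P):
    K,d,p,r=cam(f); c=(np.atleast_2d(P)-p)@r
    n=np.c_[c[:,0]/-c[:,2],-c[:,1]/-c[:,2]]; q=(n**2).sum(1)
    n=n*(1+d[0]*q)[:,None]
    return n@K[:2,:2].T+K[:2,2]
def tool():
    s=status.read_state(); M=R.from_rotvec(s["ee_rot"]).as_matrix()
    return s,np.array(s["tcp_pos"]),M
E
python3 - <<'E'
from h import *
from scipy.optimize import minimize
F={c:viewer.grab_frame(c) for c in("top","scene")}
M={c:[d["pixels"] for d in models.cut_out("block_a_center",c)] for c in F}
box=np.array([[a,b,c] for a in(-.025,.025) for b in(-.017,.017) for c in(0,.036)])
S=4
def sil(f,x,y,t,o,sh):
    P=box@R.from_euler('z',t).as_matrix().T+[x,y,0]
    q=(w2px(f,P)+.5)*S-np.array(o)*S
    h=cv2.convexHull(q.astype(np.float32)); m=np.zeros((sh[0]*S,sh[1]*S),np.uint8)
    cv2.fillConvexPoly(m,np.round(h).astype(int),1)
    return cv2.resize(m.astype(np.float32),sh[::-1],interpolation=cv2.INTER_AREA)
for x0,y0 in((.527,-.036),(.443,.0),(.358,-.075),(.442,-.075),(.636,.018)):
    obs={}
    for c,f in F.items():
        u=w2px(f,[x0,y0,.018])[0]
        for m in M[c]:
            v=np.argwhere(m).mean(0)[::-1]
            if np.hypot(*(u-v))<12: obs[c]=m; 
    print(x0,y0,list(obs))
    if not obs: continue
    def cost(p):
        e=0
        for c,m in obs.items():
            v=np.argwhere(m).mean(0)[::-1].astype(int); o=v-24
            e+=((sil(F[c],p[0]/100,p[1]/100,p[2],o,(48,48))-m[o[1]:o[1]+48,o[0]:o[0]+48])**2).sum()
        return e
    r=[minimize(cost,[x0*100,y0*100,t],method='Nelder-Mead',options=dict(initial_simplex=np.array([x0*100,y0*100,t])+np.array([[0,0,0],[.8,0,0],[0,.8,0],[0,0,.3]]))) for t in np.arange(0,np.pi,np.pi/6)]
    for q in sorted(r,key=lambda q:q.fun)[:3]: print(q.x.round(2),np.degrees(q.x[2]).round(1)%180,round(q.fun,1))
f=F["top"]; im=f["image"][160:310,270:390]
cv2.imwrite("pics/crop.png",cv2.resize(im,None,fx=4,fy=4,interpolation=cv2.INTER_CUBIC))
# tray and bin rects
for n,z in(("tray",.025),("bin",.075)):
    m=models.cut_out(n,"top")[0]["pixels"]
    P=px2w(f,np.argwhere(m)[:,::-1],z)[:,:2].astype(np.float32); print(n,cv2.minAreaRect(P))
for u in((324,181),(300,242),(358,259)): print(u,px2w(f,u,.036).round(3))
E
```

```text
0.527 -0.036 ['top', 'scene']
[52.8  -3.93  1.33] 76.0 105.6
[52.85 -3.93  1.32] 75.9 109.0
[52.84 -3.94  1.31] 75.2 109.3
0.443 0.0 []
0.358 -0.075 ['scene']
[35.95 -7.31 -0.37] 159.0 16.3
[35.89 -7.31 -0.4 ] 157.3 16.7
[35.9  -7.31  2.75] 157.3 16.7
0.442 -0.075 ['top', 'scene']
[ 4.463e+01 -7.050e+00 -4.000e-02] 177.7 66.0
[ 4.461e+01 -7.060e+00 -4.000e-02] 177.5 66.5
[44.57 -7.09 -0.05] 177.2 69.2
0.636 0.018 []
tray ((0.4766923487186432, 0.3065256178379059), (0.24083736538887024, 0.1762966513633728), 5.145893096923828)
bin ((0.5490380525588989, -0.2787509560585022), (0.18026362359523773, 0.20408442616462708), 88.04872131347656)
(324, 181) [[0.633 0.013 0.036]]
(300, 242) [[0.482 0.068 0.036]]
(358, 259) [[ 0.444 -0.071  0.036]]
```

View pics/crop.png

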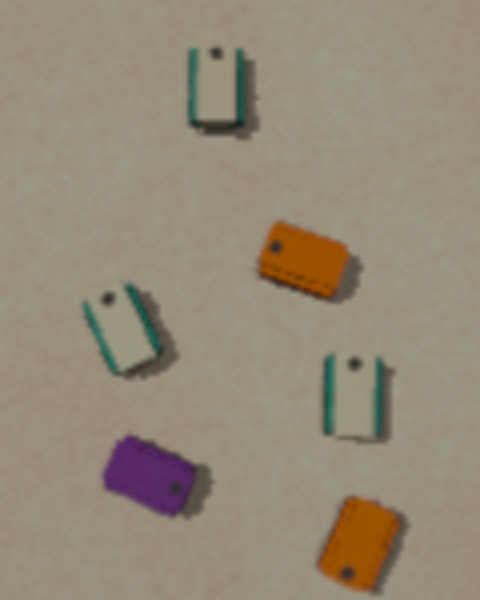

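The crop confirms yaws of about 0° for the top block, 25° for the left one and -2° for the lower right. The top faces are centred at about (324,181.5), (301,241.6) and (358.6,258.9). I'll refine two positions and start towards the far block.

```bash
for i in 1; do python3 -m handwheel '[[[0,0,0],-6.8],[[0,0,0],-6.8],[[0,0,0],-6.9],[[-2.8,-3.8,0],0],[[-2.8,-3.8,0],0]]' 6; done
python3 -m handwheel '[[[-2.8,-3.8,0],0],[[-2.8,-3.8,0],0],[[-2.8,-3.8,0],0],[[-2.8,-3.8,0],0],[[-2.8,-3.8,0],0]]'
python3 -m handwheel '[[[-2.8,-3.8,0],0],[[-2.8,-3.8,0],0],[[-2.8,-3.8,0.5],0],[[-2.8,-3.8,1],0],[[-2.8,-3.8,1],0]]'
cat >> h.py <<'E'
def go(x,y,z,yaw=0):
    "remaining move (cm, deg) in tool axes to put the tcp at x,y,z with tool y at world yaw+90"
    s,p,M=tool(); d=M.T@(np.array([x,y,z])-p)*100
    a=np.degrees(np.arctan2(M[1,1],M[0,1])); t=(yaw+90-a+90)%180-90
    print("t",round(s["time"],2),"tcp",p.round(4),"open",round(s["opening"],4),"F",round(float(s["gripper_force"]),1),"fc",np.round(s["contact_force"],1),"| move",d.round(2),"turn",round(-t,1),"j7",round(s["joint_pos"][6],2))
E
python3 - <<'E'
from h import *
f=viewer.grab_frame("top")
for u in((323.5,181.0),(300.8,241.5),(358.3,258.8)): print(px2w(f,u,.036).round(4))
for c in("top","scene"):
    for d in models.pinpoint("block_b_center",c): print(c,np.round(d["point"],3),round(d["score"],2))
go(.635,.0155,.10)
E
```

```text
time: 1.5
tcp_pos: [0.2742, 0.5093, 0.2418]
ee_rot: [0.006, -3.141, 0.0]
contact_force: [2.0, 0.3, 0.6]
opening: 0.0601
gripper_force: 0.0
time: 2.0
tcp_pos: [0.4157, 0.3178, 0.2426]
ee_rot: [-0.0, 3.141, 0.001]
contact_force: [0.2, 0.7, 0.7]
opening: 0.0598
gripper_force: 0.0
time: 2.5
tcp_pos: [0.5559, 0.1279, 0.2175]
ee_rot: [-0.001, 3.14, 0.001]
contact_force: [0.4, 0.6, -0.1]
opening: 0.0598
gripper_force: 0.0
[[0.6333 0.0146 0.036 ]]
[[0.4834 0.0661 0.036 ]]
[[ 0.4446 -0.0715  0.036 ]]
top [0.632 0.011 0.019] 0.8
scene [0.633 0.015 0.022] 0.88
t 2.65 tcp [0.5561 0.1249 0.2164] open 0.0601 F 0.0 fc [-0.7  0.3  0.3] | move [ -7.98 -10.85  11.66] turn -0.4 j7 1.36
```

```bash
python3 -m handwheel '[[[-2.6,-3.7,1],-0.4],[[-2.6,-3.7,2],0],[[-2.6,-3.6,3],0],[[0,0,4],0],[[0,0,4],0]]' | head -2
python3 - <<'E'
from h import *
go(.634,.0145,.016)
E
```

```text
time: 3.15
tcp_pos: [0.6324, 0.0216, 0.0785]
t 3.15 tcp [0.6324 0.0216 0.0785] open 0.0601 F 0.0 fc [-0.3  0.6 -0.2] | move [-0.15 -0.71  6.25] turn 0.3 j7 1.63
```

```bash
python3 -m handwheel '[[[0,0,0],0],[[0,0,0],0]]' | head -2
python3 - <<'E'
from h import *
go(.634,.0145,.016)
E
```

```text
time: 3.35
tcp_pos: [0.6314, 0.0234, 0.0798]
t 3.35 tcp [0.6314 0.0234 0.0798] open 0.0603 F 0.0 fc [ 0.6 -0.4  1.1] | move [-0.26 -0.9   6.38] turn 0.5 j7 1.63
```

```bash
python3 -m handwheel '[[[-0.3,-0.9,0],0.5],[[0,0,2],0],[[0,0,2],0],[[0,0,1.4],0],[[0,0,1],0]]' | head -5
python3 - <<'E'
from h import *
go(.634,.0145,.016)
E
python3 -m handwheel '[[[0,0,0],0],[[0,0,0],0],[[0,0,0],0],[[0,0,0],0],[[0,0,0],0]]' 0
python3 - <<'E'
from h import *
go(.634,.0145,.016)
E
```

```text
time: 3.85
tcp_pos: [0.6355, 0.0131, 0.016]
ee_rot: [0.003, 3.14, 0.0]
contact_force: [-0.0, 0.0, -0.0]
opening: 0.0601
t 3.85 tcp [0.6355 0.0131 0.016 ] open 0.0601 F 0.0 fc [-0.  0. -0.] | move [0.15 0.14 0.  ] turn -0.1 j7 1.66
time: 4.35
tcp_pos: [0.6359, 0.0132, 0.0171]
ee_rot: [0.003, 3.139, 0.0]
contact_force: [-1.2, 0.0, 6.5]
opening: 0.0235
gripper_force: 62.0
t 4.35 tcp [0.6359 0.0132 0.0171] open 0.0235 F 62.0 fc [-1.2  0.   6.5] | move [0.19 0.13 0.11] turn -0.1 j7 1.66
```

```bash
python3 -m handwheel '[[[0,0,-0.2],0],[[0,0,-2],0],[[0,0,-3],0],[[0,0,-4],0],[[0,0,0],0]]'
python3 - <<'E'
from h import *
go(.54,.307,.14,3)
f=viewer.grab_frame("scene"); cv2.imwrite("pics/g1.png",cv2.resize(f["image"][100:280,240:440],None,fx=3,fy=3,interpolation=cv2.INTER_CUBIC))
E
```

```text
time: 4.85
tcp_pos: [0.6383, 0.0129, 0.1139]
ee_rot: [0.003, 3.132, 0.001]
contact_force: [1.3, -0.2, 0.8]
opening: 0.0235
gripper_force: 60.7
t 4.85 tcp [0.6383 0.0129 0.1139] open 0.0235 F 60.7 fc [ 1.3 -0.2  0.8] | move [ 9.86 29.39 -2.69] turn -3.1 j7 1.63
```

View pics/g1.png

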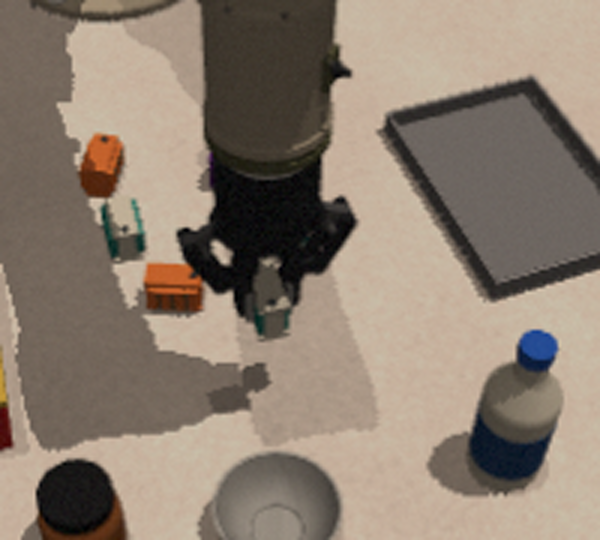

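The picture shows block 1 held across its teal cheeks at about (268,310) in the crop. It reads 23.5 mm wide, so it's springy and goes in the tray.

```bash
python3 -m handwheel '[[[0,0,-2.7],0],[[1.1,3.2,0],-0.5],[[1.1,3.2,0],-0.5],[[1.1,3.3,0],-0.5],[[1.1,3.3,0],-0.5]]' |head -2
python3 -m handwheel '[[[1.1,3.3,0],-0.5],[[1.1,3.3,0],-0.5],[[1.1,3.3,0],0],[[1.1,3.3,0],0],[[1,3.2,0],0]]' |head -2
python3 -m handwheel '[[[0,0,0],0]]'|grep opening
python3 - <<'E'
from h import *
go(.54,.307,.025,3)
E
```

```text
time: 5.4
tcp_pos: [0.588, 0.1438, 0.1333]
time: 5.9
tcp_pos: [0.5264, 0.3052, 0.1333]
opening: 0.0234
t 6.0 tcp [0.5238 0.3106 0.1329] open 0.0234 F 60.7 fc [-0.7  0.1 -0.7] | move [-1.63 -0.48 10.79] turn 0.4 j7 1.13
```

```bash
python3 -m handwheel '[[[-1.6,-0.5,1],0],[[0,0,3.5],0],[[0,0,3],0],[[0,0,2],0],[[0,0,1],0]]' |head -2
python3 -m handwheel '[[[0,0,0.3],0],[[0,0,0],0]]'|head -5
python3 - <<'E'
from h import *
go(.54,.307,.024,3)
E
```

```text
time: 6.5
tcp_pos: [0.5424, 0.2985, 0.0261]
time: 6.7
tcp_pos: [0.5442, 0.2998, 0.0265]
ee_rot: [-0.079, 3.141, -0.0]
contact_force: [-0.0, 0.2, 0.1]
opening: 0.0235
t 6.7 tcp [0.5442 0.2998 0.0265] open 0.0235 F 60.7 fc [-0.   0.2  0.1] | move [0.38 0.74 0.25] turn -0.1 j7 1.18
```

```bash
python3 -m handwheel '[[[0,0,0.3],0],[[0,0,0],0]]'|head -4
python3 -m handwheel '[[[0,0,0],0],[[0,0,0],0],[[0,0,0],0],[[0,0,-1],0],[[0,0,-3],0]]' 6
python3 -m handwheel '[[[0,0,-4],0],[[0,0,-4],0],[[0,0,0],0]]'|head -2
python3 - <<'E'
from h import *
go(.4834,.066,.11,24)
f=viewer.grab_frame("top"); cv2.imwrite("pics/t1.png",cv2.resize(f["image"][160:310,150:390],None,fx=3,fy=3,interpolation=cv2.INTER_CUBIC))
E
```

```text
time: 6.9
tcp_pos: [0.5445, 0.3002, 0.0241]
ee_rot: [-0.08, 3.139, 0.001]
contact_force: [0.0, 0.4, -0.8]
time: 7.4
tcp_pos: [0.5421, 0.2989, 0.0614]
ee_rot: [0.08, -3.136, 0.005]
contact_force: [0.6, -0.1, -0.4]
opening: 0.0601
gripper_force: 0.0
time: 7.7
tcp_pos: [0.5474, 0.3015, 0.1511]
t 7.7 tcp [0.5474 0.3015 0.1511] open 0.0597 F 0.0 fc [ 0.5 -0.1 -0.2] | move [  7.61 -23.22   3.9 ] turn -21.1 j7 1.15
```

View pics/t1.png

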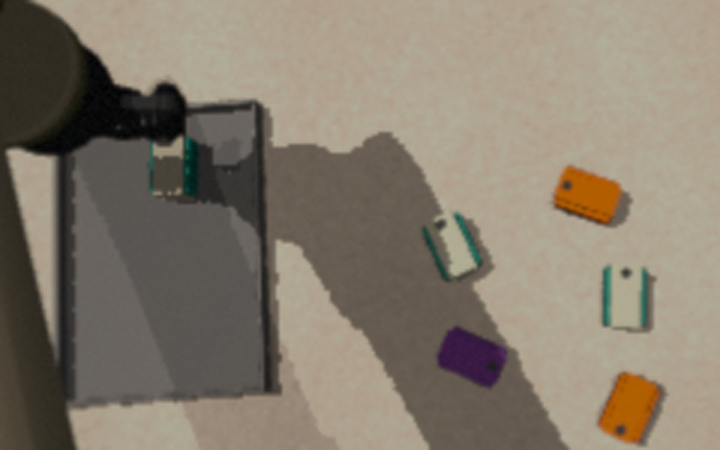

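Block 1 stands in the tray at about (173,165) in the crop. The next block is the tilted one at about (452,245), with yaw near 24°.

```bash
python3 -m handwheel '[[[1.1,-3.3,0],0],[[1.1,-3.3,0],0],[[1.1,-3.3,0],0],[[1.1,-3.3,0],0],[[1.1,-3.3,0],0]]' |head -2
python3 -m handwheel '[[[1.1,-3.3,0],0],[[1.0,-3.4,0],0],[[0,0,0],-7],[[0,0,0],-7],[[0,0,0],-7.1]]' |head -2
python3 -m handwheel '[[[0,0,1.5],0],[[0,0,0],0]]' |head -2
python3 - <<'E'
from h import *
go(.4834,.066,.016,24)
E
```

```text
time: 8.25
tcp_pos: [0.4963, 0.1309, 0.1427]
time: 8.75
tcp_pos: [0.4792, 0.0639, 0.1428]
time: 8.95
tcp_pos: [0.4782, 0.064, 0.1264]
t 8.95 tcp [0.4782 0.064  0.1264] open 0.06 F 0.0 fc [-0.7  0.4 -0.3] | move [-0.59 -0.03 11.04] turn -0.0 j7 1.85
```

```bash
python3 -m handwheel '[[[-0.6,0,2],0],[[0,0,3],0],[[0,0,3],0],[[0,0,2],0],[[0,0,1],0]]' |head -2
python3 - <<'E'
from h import *
go(.4834,.066,.016,24)
E
python3 -m handwheel '[[[0,0,0],0],[[0,0,0],0],[[0,0,0],0],[[0,0,0],0],[[0,0,0],0]]' 0
python3 -m handwheel '[[[0,0,-0.2],0],[[0,0,-2],0],[[0,0,-3],0],[[0,0,-4],0],[[0,0,-3],0]]'
python3 - <<'E'
from h import *
go(.475,.305,.14,3)
E
```

```text
time: 9.45
tcp_pos: [0.4839, 0.0665, 0.0166]
t 9.45 tcp [0.4839 0.0665 0.0166] open 0.0599 F 0.0 fc [-0.1 -0.7 -0.7] | move [ 0.07 -0.03  0.06] turn -0.0 j7 1.91
time: 9.95
tcp_pos: [0.4863, 0.0671, 0.0198]
ee_rot: [-0.653, 3.071, 0.001]
contact_force: [-1.8, 0.0, 7.4]
opening: 0.0281
gripper_force: 61.0
time: 10.45
tcp_pos: [0.4859, 0.0666, 0.143]
ee_rot: [-0.652, 3.071, -0.0]
contact_force: [0.7, 0.6, 0.2]
opening: 0.0281
gripper_force: 69.9
t 10.45 tcp [0.4859 0.0666 0.143 ] open 0.0281 F 69.9 fc [0.7 0.6 0.2] | move [-8.69 22.23  0.3 ] turn 21.0 j7 1.85
```

28.1 mm lies between the two expected readings, so I'll put the block back down here and close in steps, comparing force with opening.

```bash
python3 -m handwheel '[[[0,0,3],0],[[0,0,3.5],0],[[0,0,3.5],0],[[0,0,1.8],0],[[0,0,0.4],0]]' |head -2
python3 -m handwheel '[[[0,0,0],0],[[0,0,0],0],[[0,0,0.3],0],[[0,0,0.2],0]]' 5 |head -4
for i in 1; do python3 -m handwheel '[[[0,0,0],0],[[0,0,0],0]]' 4 | egrep 'tcp|open|grip|cont'
python3 -m handwheel '[[[0,0,0],0],[[0,0,0],0]]' 3.5 | egrep 'open|grip|cont'
python3 -m handwheel '[[[0,0,0],0],[[0,0,0],0]]' 3.3 | egrep 'open|grip|cont'
python3 -m handwheel '[[[0,0,0],0],[[0,0,0],0]]' 3.1 | egrep 'open|grip|cont'
python3 -m handwheel '[[[0,0,0],0],[[0,0,0],0]]' 2.9 | egrep 'open|grip|cont'
python3 -m handwheel '[[[0,0,0],0],[[0,0,0],0]]' 2.7 | egrep 'open|grip|cont'
python3 -m handwheel '[[[0,0,0],0],[[0,0,0],0]]' 2.4 | egrep 'open|grip|cont|tcp'; done
```

```text
time: 10.95
tcp_pos: [0.4845, 0.0665, 0.0194]
time: 11.35
tcp_pos: [0.4855, 0.0669, 0.0132]
ee_rot: [-0.653, 3.073, -0.0]
contact_force: [-0.2, -0.6, 0.4]
tcp_pos: [0.4852, 0.0668, 0.0131]
contact_force: [-0.5, 0.7, 0.8]
opening: 0.0398
gripper_force: 0.0
contact_force: [0.3, -0.1, -0.4]
opening: 0.0351
gripper_force: 0.0
contact_force: [0.4, -0.9, 0.2]
opening: 0.0332
gripper_force: 3.9
contact_force: [-1.9, -0.7, 4.7]
opening: 0.0316
gripper_force: 24.6
contact_force: [-3.9, 0.2, 8.2]
opening: 0.0305
gripper_force: 45.3
contact_force: [-4.1, -0.5, 10.1]
opening: 0.029
gripper_force: 58.4
tcp_pos: [0.4854, 0.0668, 0.014]
contact_force: [-3.4, -1.1, 10.7]
opening: 0.0289
gripper_force: 61.4
```

Force reached 24.6 N at 31.6 mm, where a springy block would show about 2.4 N. Block 2 is hardened, so it goes in the bin.

```bash
python3 -m handwheel '[[[0,0,-0.3],0],[[0,0,-3],0],[[0,0,-4],4],[[0,0,-4],8],[[0,0,-2.5],8]]' |head -2
python3 - <<'E'
from h import *
go(.5,-.28,.15,0)
E
```

```text
time: 13.25
tcp_pos: [0.4862, 0.0668, 0.1542]
t 13.25 tcp [0.4862 0.0668 0.1542] open 0.0294 F 69.2 fc [ 1.2 -0.5 -1.2] | move [  0.84 -34.7    0.39] turn 3.7 j7 1.5
```

```bash
python3 -m handwheel '[[[0,0,0],3.7],[[0,-2.5,0],0],[[-0.2,-4,0],0],[[-0.2,-4,0],0],[[-0.2,-4,0],0]]' |head -2
python3 -m handwheel '[[[-0.2,-4,0],0],[[-0.2,-4,0],0],[[-0.2,-4,0],0],[[-0.2,-4,0],0],[[0,-4,0],0]]' |head -2
python3 -m handwheel '[[[0,0,0],0],[[0,0,0],0]]' |egrep 'tcp|open'
python3 - <<'E'
from h import *
go(.5,-.28,.03,0)
E
```

```text
time: 13.75
tcp_pos: [0.4919, -0.0794, 0.1513]
time: 14.25
tcp_pos: [0.5012, -0.2794, 0.1511]
tcp_pos: [0.5005, -0.2793, 0.1508]
opening: 0.029
t 14.45 tcp [ 0.5005 -0.2793  0.1508] open 0.029 F 84.9 fc [ 0.5 -0.3 -0.3] | move [ 0.04 -0.07 12.08] turn 0.1 j7 2.21
```

```bash
python3 -m handwheel '[[[-1,0,2],0],[[0,0,3],0],[[0,0,3],0],[[0,0,2.5],0],[[0,0,1.1],0]]' |head -2
python3 -m handwheel '[[[0,0,0],0],[[0,0,0],0],[[0,0,0],0],[[0,0,0],0],[[0,0,-3],0]]' 5
python3 -m handwheel '[[[0,0,-4],0],[[0,0,-4],0],[[0,0,-1],0],[[0,0,0],0]]' |head -2
python3 - <<'E'
from h import *
go(.4455,-.071,.12,-2)
E
```

```text
time: 14.95
tcp_pos: [0.5103, -0.2753, 0.0326]
time: 15.45
tcp_pos: [0.5093, -0.2767, 0.0631]
ee_rot: [0.009, -3.136, -0.003]
contact_force: [-0.0, 0.0, 1.0]
opening: 0.0499
gripper_force: 0.0
time: 15.85
tcp_pos: [0.5124, -0.2789, 0.158]
t 15.85 tcp [ 0.5124 -0.2789  0.158 ] open 0.0498 F 0.0 fc [-0.2  0.1 -0.6] | move [ 6.6  20.83  3.74] turn 2.3 j7 2.21
```

```bash
python3 -m handwheel '[[[1.1,3.4,0],1],[[1.1,3.5,0],1.3],[[1.1,3.5,0],0],[[1.1,3.5,0],0],[[1.1,3.5,0],0]]' 6 |head -2
python3 -m handwheel '[[[1.1,3.5,0],0],[[0,0,3],0],[[0,0,0],0]]' |head -2
python3 - <<'E'
from h import *
go(.4455,-.071,.014,-2)
E
```

```text
time: 16.35
tcp_pos: [0.4586, -0.1012, 0.1538]
time: 16.65
tcp_pos: [0.4472, -0.066, 0.1217]
t 16.65 tcp [ 0.4472 -0.066   0.1217] open 0.0599 F 0.0 fc [-0.6  0.   0.2] | move [ 0.08 -0.5  10.77] turn 0.2 j7 1.68
```

```bash
python3 -m handwheel '[[[0.1,-0.5,2],0],[[0,0,3],0],[[0,0,3],0],[[0,0,1.8],0],[[0,0,0.9],0]]' |head -2
python3 -m handwheel '[[[0,0,0],0],[[0,0,0],0]]' 3.5 | egrep 'tcp|open|grip|cont'
python3 -m handwheel '[[[0,0,0],0],[[0,0,0],0]]' 3.3 | egrep 'open|grip|cont'
python3 -m handwheel '[[[0,0,0],0],[[0,0,0],0]]' 3.1 | egrep 'open|grip|cont'
python3 -m handwheel '[[[0,0,0],0],[[0,0,0],0]]' 2.9 | egrep 'open|grip|cont'
python3 -m handwheel '[[[0,0,0],0],[[0,0,0],0]]' 2.7 | egrep 'open|grip|cont'
python3 -m handwheel '[[[0,0,0],0],[[0,0,0],0],[[0,0,0],0]]' 0 | egrep 'open|grip|cont|tcp'
```

```text
time: 17.15
tcp_pos: [0.4477, -0.0735, 0.0167]
tcp_pos: [0.4496, -0.073, 0.019]
contact_force: [0.1, 0.7, 0.2]
opening: 0.0353
gripper_force: 0.1
contact_force: [0.3, 0.1, 1.9]
opening: 0.0329
gripper_force: 3.0
contact_force: [-1.8, -0.1, 6.4]
opening: 0.0312
gripper_force: 17.2
contact_force: [-1.9, -0.1, 9.5]
opening: 0.0296
gripper_force: 31.1
contact_force: [0.5, -0.1, 4.6]
opening: 0.0267
gripper_force: 3.1
tcp_pos: [0.4503, -0.0727, 0.0199]
contact_force: [-5.0, -0.9, 18.5]
opening: 0.0233
gripper_force: 58.9
```

Block 3's force rose to 31 N and then dropped to 3 N, which could mean the pads slipped or that a cheek stuck. I'll open, look and retest lower.

```bash
python3 - <<'E'
from h import *
go(.4455,-.071,.012,-2)
f=viewer.grab_frame("scene"); cv2.imwrite("pics/g3.png",cv2.resize(f["image"][130:230,230:360],None,fx=5,fy=5,interpolation=cv2.INTER_CUBIC))
E
python3 -m handwheel '[[[0,0,0],0],[[0,0,0],0],[[0,0,0],0]]' 5 | egrep 'time|open|grip|cont|tcp'
```

```text
t 18.45 tcp [ 0.4503 -0.0727  0.0199] open 0.0233 F 58.9 fc [-5.  -0.9 18.5] | move [0.49 0.15 0.79] turn -0.0 j7 1.8
time: 18.8
tcp_pos: [0.449, -0.0724, 0.0182]
contact_force: [0.3, 0.5, -1.1]
opening: 0.05
gripper_force: 0.0
```

View pics/g3.png

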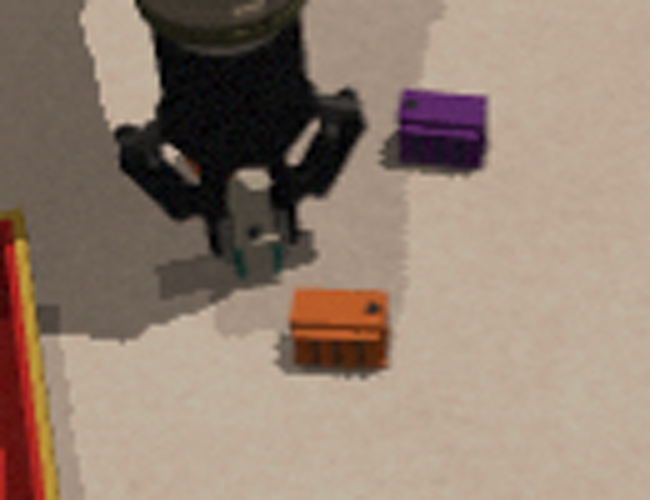

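The crop shows block 3 upright between the fingers at about (255,225), not tilted, with teal showing at the lower corners near (240,262) and (275,258). I'll repeat the test with the pads lower and finer steps.

```bash
python3 -m handwheel '[[[0.3,0.1,0.5],0],[[0,0,0],0]]' | egrep 'tcp|cont'
python3 -m handwheel '[[[0,0,0],0],[[0,0,0],0],[[0,0,0],0]]' 3.5 | egrep 'tcp|open|grip|cont'
python3 -m handwheel '[[[0,0,0],0],[[0,0,0],0],[[0,0,0],0]]' 3.3 | egrep 'open|grip|cont'
python3 -m handwheel '[[[0,0,0],0],[[0,0,0],0],[[0,0,0],0]]' 3.1 | egrep 'open|grip|cont'
python3 -m handwheel '[[[0,0,0],0],[[0,0,0],0],[[0,0,0],0]]' 3.0 | egrep 'tcp|open|grip|cont'
python3 -m handwheel '[[[0,0,0],0],[[0,0,0],0],[[0,0,0],0],[[0,0,0],0]]' | egrep 'open|grip|cont'
```

```text
tcp_pos: [0.4451, -0.0712, 0.0124]
contact_force: [-0.3, 0.7, 0.9]
tcp_pos: [0.4462, -0.0715, 0.0133]
contact_force: [0.1, -0.0, -0.9]
opening: 0.0348
gripper_force: 0.1
contact_force: [0.4, 0.2, -0.1]
opening: 0.0327
gripper_force: 0.4
contact_force: [-0.0, -0.7, 2.1]
opening: 0.0309
gripper_force: 1.3
tcp_pos: [0.4463, -0.0714, 0.0134]
contact_force: [0.0, -0.4, 4.4]
opening: 0.0301
gripper_force: 1.8
contact_force: [-0.7, -1.2, 3.7]
opening: 0.0301
gripper_force: 1.8
```

This time the cheeks give about 1 mm per newton (1.8 N at 30.1 mm), so block 3 is springy. I'll finish the squeeze, compare the curve with the earlier one, and lift.

```bash
python3 -m handwheel '[[[0,0,0],0],[[0,0,0],0],[[0,0,0],0]]' 2.7 | egrep 'open|grip|cont'
python3 -m handwheel '[[[0,0,0],0],[[0,0,0],0],[[0,0,0],0],[[0,0,0],0]]' 0 | egrep 'tcp|open|grip|cont'
python3 -m handwheel '[[[0,0,-0.2],0],[[0,0,-3],0],[[0,0,-4],0],[[0,0,-4],0],[[0,0,-2],0]]' | egrep 'tcp|open|grip'
python3 - <<'E'
from h import *
go(.465,.305,.14,3)
E
```

```text
contact_force: [-0.4, 0.4, 3.5]
opening: 0.0271
gripper_force: 3.1
tcp_pos: [0.4463, -0.0715, 0.0139]
contact_force: [-3.7, -0.2, 13.5]
opening: 0.0238
gripper_force: 59.2
tcp_pos: [0.447, -0.0716, 0.148]
opening: 0.0236
gripper_force: 59.5
t 21.8 tcp [ 0.447  -0.0716  0.148 ] open 0.0236 F 59.5 fc [-0.  -0.1 -1.5] | move [-0.48 37.7   0.82] turn -5.0 j7 1.67
```

```bash
python3 -m handwheel '[[[0,0,0],-2.5],[[0,3,0],-2.5],[[-0.2,4,0],0],[[-0.2,4,0],0],[[-0.2,4,0],0]]' |head -2
python3 -m handwheel '[[[-0.2,4,0],0],[[-0.2,4,0],0],[[-0.2,4,0],0],[[-0.2,4,0],0],[[-0.2,4,0],0]]' |head -2
python3 -m handwheel '[[[0,2.7,0],0],[[0,0,0],0],[[0,0,0],0]]' |egrep 'tcp|open'
python3 - <<'E'
from h import *
go(.465,.303,.021,3)
E
```

```text
time: 22.3
tcp_pos: [0.4448, 0.0801, 0.1449]
time: 22.8
tcp_pos: [0.4443, 0.2804, 0.1446]
tcp_pos: [0.443, 0.3059, 0.1443]
opening: 0.0238
t 23.1 tcp [0.443  0.3059 0.1443] open 0.0238 F 59.5 fc [-0.1 -0.5  0.3] | move [-2.2  -0.39 12.33] turn 0.1 j7 1.02
```

```bash
python3 -m handwheel '[[[-2.2,-0.4,1.5],0],[[0,0,3],0],[[0,0,3.5],0],[[0,0,3],0],[[0,0,1],0]]' |head -2
python3 -m handwheel '[[[0,0,0],0],[[0,0,0],0]]'|egrep 'cont'
python3 - <<'E'
from h import *
go(.465,.303,.0205,3)
E
```

```text
time: 23.6
tcp_pos: [0.4643, 0.2999, 0.0221]
contact_force: [1.0, -0.6, 0.7]
t 23.8 tcp [0.4668 0.3029 0.0266] open 0.0235 F 59.5 fc [ 1.  -0.6  0.7] | move [0.18 0.02 0.61] turn -0.1 j7 1.08
```

Release it there, then check block 1 again with a stepped squeeze inside the tray.

```bash
python3 -m handwheel '[[[0,0,0.5],0],[[0,0,0],0]]'|egrep 'tcp|cont'
python3 -m handwheel '[[[0,0,0],0],[[0,0,0],0],[[0,0,0],0],[[0,0,-1],0],[[0,0,-3],0]]' 6 | egrep 'tcp|open'
python3 -m handwheel '[[[0,0,-3],0],[[0,0,0],0],[[-3.8,0,0],0],[[-3.8,0,0],0],[[0,0,0],0]]' |head -2
python3 - <<'E'
from h import *
go(.5435,.3,.0185,3)
E
```

```text
tcp_pos: [0.4663, 0.3034, 0.0211]
contact_force: [0.0, -0.3, -0.4]
tcp_pos: [0.4641, 0.3019, 0.0587]
opening: 0.0598
time: 25.0
tcp_pos: [0.5461, 0.3054, 0.0903]
t 25.0 tcp [0.5461 0.3054 0.0903] open 0.0602 F 0.0 fc [ 0.  -1.  -0.3] | move [ 0.3  -0.52  7.18] turn -0.2 j7 1.15
```

```bash
python3 -m handwheel '[[[0.3,-0.5,2],0],[[0,0,2.5],0],[[0,0,1.7],0],[[0,0,0.9],0],[[0,0,0],0]]' | egrep 'tcp|cont'
python3 -m handwheel '[[[0,0,0],0],[[0,0,0],0],[[0,0,0],0]]' 3.5 | egrep 'tcp|open|grip|cont'
python3 -m handwheel '[[[0,0,0],0],[[0,0,0],0],[[0,0,0],0]]' 3.2 | egrep 'open|grip|cont'
python3 -m handwheel '[[[0,0,0],0],[[0,0,0],0],[[0,0,0],0]]' 3.0 | egrep 'open|grip|cont'
python3 -m handwheel '[[[0,0,0],0],[[0,0,0],0],[[0,0,0],0],[[0,0,-0.5],0],[[0,0,-3],0]]' 6 | egrep 'tcp|open|grip|cont'
python3 -m handwheel '[[[0,0,-4],0],[[0,0,-4],0],[[0,0,-2],0],[[0,0,0],0]]' |head -2
python3 - <<'E'
from h import *
go(.5115,-.278,.15,0)
E
```

```text
tcp_pos: [0.538, 0.3015, 0.0181]
contact_force: [-0.2, -0.3, 0.2]
tcp_pos: [0.5397, 0.3022, 0.0204]
contact_force: [0.5, 0.7, 1.0]
opening: 0.0347
gripper_force: 0.2
contact_force: [0.7, -0.9, 1.3]
opening: 0.032
gripper_force: 0.9
contact_force: [0.2, -0.2, 2.2]
opening: 0.0301
gripper_force: 1.8
tcp_pos: [0.5365, 0.3007, 0.0512]
contact_force: [0.7, -0.4, -0.5]
opening: 0.0599
gripper_force: 0.0
time: 27.3
tcp_pos: [0.541, 0.3029, 0.1589]
t 27.3 tcp [0.541  0.3029 0.1589] open 0.0602 F 0.0 fc [ 0.4 -0.1  0. ] | move [  5.98 -57.86   0.64] turn 3.0 j7 1.14
```

Block 1 is confirmed springy. I'll look at how everything lies now, including block 2 in the bin.

Run:
```python
from h import *
f=viewer.grab_frame("top"); a=f["image"]
L=cv2.resize(a[165:315,150:250],None,fx=4,fy=4,interpolation=cv2.INTER_CUBIC);Rr=cv2.resize(a[165:315,400:500],None,fx=4,fy=4,interpolation=cv2.INTER_CUBIC)
cv2.imwrite("pics/t2.png",np.hstack([L,Rr]))
for c in("top","scene"):
    for d in models.pinpoint("block_b_center",c): print(c,np.round(d["point"],3),round(d["score"],2))
```

```text
top [0.542 0.301 0.02 ] 0.85
scene [0.545 0.301 0.022] 0.6
```

View pics/t2.png

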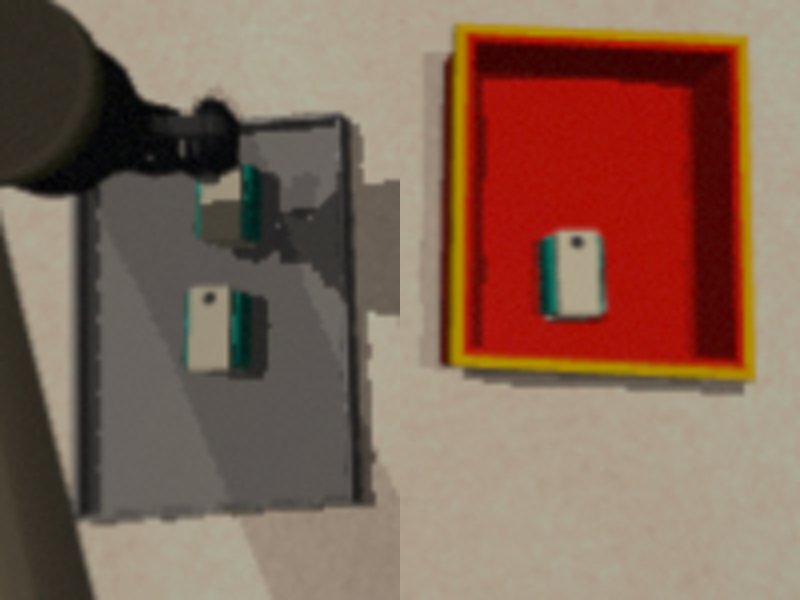

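The crop shows blocks 1 and 3 upright side by side on the tray floor at about (228,205) and (215,328). Block 2 is upright in the bin at about (573,275). Both springy blocks closed to about 23.5 mm at 60 N, while block 2 stayed at 28–29 mm in three readings, so the sort holds and I'm handing in.

```bash
python3 -c "
from rig import finish_job
print(finish_job())"
```

```text
the job is handed in; nothing more can be done
None
```

I handed the job in with the two springy blocks released side by side on the tray floor and the one hardened block released in the red bin; the bottle, jar and bowl were not touched, and I haven't seen the judge's result.

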